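Cycle the microtome handwheel and lock it

ROBOT

A 6-joint arm with a two-finger parallel gripper is mounted at the origin on the work surface. World frame = base frame: x ahead of the robot, y to its left, z up, the work surface at z = 0. Lengths are in m, angles in rad, forces in N, time in s.
With the tool pointing down it reaches from about 0.425 to 0.95 m from the base axis. Payload 3.5 kg.
Tool frame: the origin (TCP) lies between the finger pads; the fingertips stand 19 mm ahead of it and the grasp point (between the pads) is the TCP; z points along the fingers, y is the line along which they close (so a half turn about z gives the same grasp; the last joint's range is limited). The gripper opens to 85 mm and grips with 20 to 120 N. Pads are 22 mm wide; open, the fingers measure 114 mm over their backs; the gripper's body (76 mm by 85 mm) begins 54 mm behind the grasp point. The pads swing forward as they close: fully open they stand 13 mm farther back than shut.
Start: joints at [1.14, 0.286, 1.577, -0, 1.279, -0.15], TCP at [0.187, 0.649, 0.25] pointing down, gripper open.
Joint ranges: [-2.77, 2.77], [-0.9, 2.22], [0.21, 2.48], [-1.53, 4.67], [0.24, 2.81], [-2.84, 2.84]. Speed limits (rad/s): [2.79, 2.79, 3.14, 3.14, 3.14, 3.14].

INTERFACE

Orientations are given as a unit quaternion [x, y, z, w].
In Python, from plant import monitor, eyes, ctrl gives the robot as it stands.
- The arm moves only by the shell command python3 -m handwheel 'ROWS' [FORCE]. ROWS is JSON, a list of rows, each a list of 7 numbers: the shift along the tool's x, y, z in units of 40 cm (1.0 is 40 cm), then the turn, a rotation vector about the tool's x, y, z in units of pi rad (1.0 is pi rad), then the opening, from -1 (shut) to 1 (fully open). A call has 1 to 12 rows; each row is the pose to reach, as a shift and turn from the pose commanded when the call began, along the tool's axes at that moment, turning the shorter way round; what a row does not reach only later rows make up. A row lasts 1/8 s, in which the tool goes at most 62.5 mm and 10.7 degrees, less where a joint would pass 70% of its speed; a pose out of reach is approached as far as the arm can. A call with a number of a shift or a turn outside -1 to 1 is refused whole. A call with a gripper value outside its range is refused whole. The fingers move at their own pace and stop on an object; FORCE is the grip in N (left out, the last holds). Time passes only in rows, so rows that repeat a pose let the fingers close. It gives the time, the measured TCP pose, the force, the opening and the grip force at its end, in the units of the state.
- monitor.get_state(): the state, without advancing time (a new reading comes with each control period).
- eyes.read_camera(name): name is "scene" or "top" or "wrist"; returns the picture (480x640x3 uint8, red, green, blue); there is no depth.
- eyes.camera_params(name): a dict with "K" (3x3 intrinsics, pixels), "k1" (the pictures are not rectified: a ray, as slopes to the right and down, at radius r is drawn at 1 + k1 r^2 times it, then the intrinsics apply), "R" (3x3) and "t" (3): a world point X has camera coordinates R X + t. Camera axes: x right, y down, z forward; pixel columns grow to the right and rows downward; lengths in m; the calibration is good to about 2 mm. A picture is of the moment at which its call begins: read the wrist's pose just before it. camera_params takes no time and is no camera call; for the wrist camera it gives the pose at the moment of the call.
- ctrl.sign_off(): hands the job in; it is judged then, once.
The state is a dict: "time": time; "qpos": joint angles; "dq": joint speeds; "joint_efforts": joint torques, N m; "eef_pos": TCP position; "tcp_rot": TCP orientation; "contact_force": force on the tool from outside, world axes, zero at the start; "wrist_torque": the same for the moment, N m; "opening": opening from 0.0 (shut) to 1.0 (fully open); "finger_force": force on a finger pad.
Only numpy, scipy, OpenCV 4.12 (cv2) and the standard library are available. Lean on these libraries where they do the work, as an engineer would, in place of code of your own. Each camera call takes 0.05 s, during which the arm holds its last target. There are 200 camera calls.

TASK

Take the crank handle of the microtome's handwheel, bring it clockwise (seen facing the wheel from its handle side) up to the top, carry on clockwise for exactly one more full turn and leave the handle at the top again. Only then lock the wheel by swinging the lock lever on top of the machine all the way over to its other end, and let go. Do not shift the tub, the cassettes or the mould.

Things in the scene. Friction and masses are not known exactly. Their poses are not given: they have to be found in the camera images.
- microtome: Bench microtome, fixed. Origin on the table below the wheel axis, in the plane of the crank handle's middle. z up; y points horizontally out of the wheel along its axis, to the handle side. White housing 200 mm high, at x -0.14 to 0.16, y -0.36 to -0.115. Wheel axis 150 mm above the origin; wheel a grey disc 160 mm across, 18 mm thick, face at y = -0.060 (hub -0.052).
- handwheel (a joint): Handwheel angle, rad, counted over turns. 0 = handle straight up; grows clockwise as seen from the handle side. Handle centre is at machine x = -58 mm * sin(q), z = 150 mm + 58 mm * cos(q). Starts between -2.2 and -0.5; one full turn beyond the top is 6.283. Stays where left; takes about 3 N at the handle.
- handle_grip (a point): Middle of the crank handle: black cylinder 24 mm in diameter, 80 mm long, parallel to the machine's y (50 mm towards the wheel, 30 mm outward of this point), crank radius 58 mm. It spins freely on its spindle, so a grip of fixed orientation can carry it right round. The point turns with the wheel.
- lock_lever (a joint): Angle of the lock lever, rad: 0 = unlocked, leaning 0.5 rad from upright towards the machine's -x; 1.0 = locked, leaning 0.5 rad towards +x. Stays where left.
- lock_lever_tip (a point): Tip of the lock lever, a steel toggle 75 mm long on a small grey block on the housing top; it pivots about a line parallel to the machine's y axis at machine x = -0.010, y = -0.215, height 224 mm.
- tub: White lidded tub, 104 mm diameter, 130 mm high, loose bystander. Origin at the centre of its underside.
- cassette_a: Yellow tissue cassette 40 x 28 x 12 mm, loose bystander. Origin at the centre of its underside.
- cassette_b: Another such cassette, loose bystander.
- mould: Small open steel base mould 37 x 30 x 10 mm, loose bystander. Origin at the centre of its underside.

How it is judged:
On the way, in this order (a step that is already met when the one before it is completed fails the run):
1. with the wheel unlocked, the handle has been brought to the top and one full turn further, to the top again (within 0.25 rad) (value of joint handwheel between 6.033 and 6.533 rad and value of joint lock_lever below 0.5 rad), for 0.2 s.
2. then the lock lever is swung over (value of joint lock_lever above 0.85 rad), for 0.2 s.
At the end, for the whole second after the job is handed in: The handwheel rests one full turn past its first top position, handle at the top within 0.25 rad (joint 6.033 to 6.533), and the lock lever is over at its locked end (above 0.85 rad) (value of joint handwheel between 6.033 and 6.533 rad and velocity of joint handwheel between -0.05 and 0.05 rad/s and value of joint lock_lever above 0.85 rad); the robot touches nothing.
It fails at once if the lock lever is over while the handle is not at the top after its full turn (value of joint lock_lever above 0.6 rad and (value of joint handwheel below 5.9 rad or value of joint handwheel above 6.67 rad)).
It fails at once if the wheel is turned far past its full turn (by over 1 rad) (value of joint handwheel above 7.3 rad).
It fails at once if the tub, a cassette or the mould is shifted by over 30 mm (distance of any of tub, cassette_a, cassette_b, mould from where it was at the start of the episode above 0.03 m).
It also fails if it takes over 69 s, if anything falls off the work surface, if the arm or the gripper's body presses on something with over 40 N, if the wrist force passes 120 N, or if a joint passes its speed limit or range.

## Working session

There is one attempt and no reset: what is moved stays moved. The work goes in short steps, Python scripts to look and compute and a shell command to move; the robot and the scene stay as the last step left them, time stands still between calls to the robot, and variables do not carry over. Pictures are saved under pics/ and viewed, at most 10 in all, crops included, and the job is handed in when it is done.

```bash
ls; mkdir -p pics
python3 - <<'E'
from plant import monitor, eyes
import cv2
print(monitor.get_state())
for n in("scene","top"):
    im=eyes.read_camera(n); cv2.imwrite(f"pics/{n}0.png",im[:,:,::-1]); print(n,eyes.camera_params(n))
E
```

```text
pics
{'time': 0.0, 'qpos': array([ 1.13996768e+00,  2.87196487e-01,  1.57817912e+00, -1.56447046e-05,
        1.27860300e+00, -1.49985169e-01]), 'dq': array([ 1.18727990e-03,  2.29734385e-04,  4.46689836e-05, -2.50845785e-03,
        1.49288503e-03, -2.32377079e-04]), 'joint_efforts': array([ 1.10031240e-03, -4.05972326e+01, -2.92640376e+01,  2.51939014e-05,
        5.71584504e-03,  5.04873242e-06]), 'eef_pos': array([0.18679289, 0.64800009, 0.24892543]), 'tcp_rot': array([ 1.39958375e-01,  9.90156669e-01, -1.14517063e-03, -3.34425741e-04]), 'contact_force': array([-0.03937716, -0.59531344,  0.95153106]), 'wrist_torque': array([0.00670617, 0.04995226, 0.01382806]), 'finger_force': 0.0, 'opening': 0.9994756047575821}
scene {'K': array([[534.88938551,   0.        , 316.06638257],
       [  0.        , 534.88938551, 240.26642631],
       [  0.        ,   0.        ,   1.        ]]), 'k1': -0.15029293160796395, 'R': array([[-0.41007464,  0.911919  , -0.01557333],
       [ 0.72002584,  0.31320834, -0.61924416],
       [-0.55982282, -0.26514953, -0.78504404]]), 't': array([ 0.05514655, -0.34487077,  1.39449699])}
top {'K': array([[443.35702706,   0.        , 310.62293294],
       [  0.        , 443.35702706, 240.28771732],
       [  0.        ,   0.        ,   1.        ]]), 'k1': 0.036070762014497625, 'R': array([[ 0.16276691, -0.98666261, -0.00195838],
       [-0.96220385, -0.15829217, -0.22160175],
       [ 0.21833616,  0.03795379, -0.97513529]]), 't': array([0.0924921 , 0.60082078, 0.79497052])}
```

View pics/scene0.png

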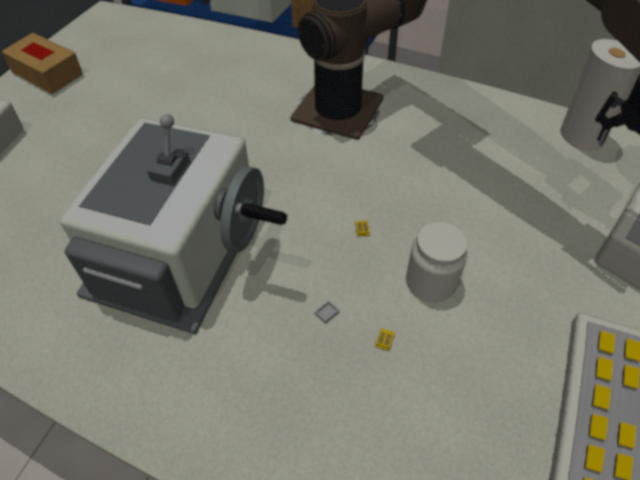

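View pics/top0.png

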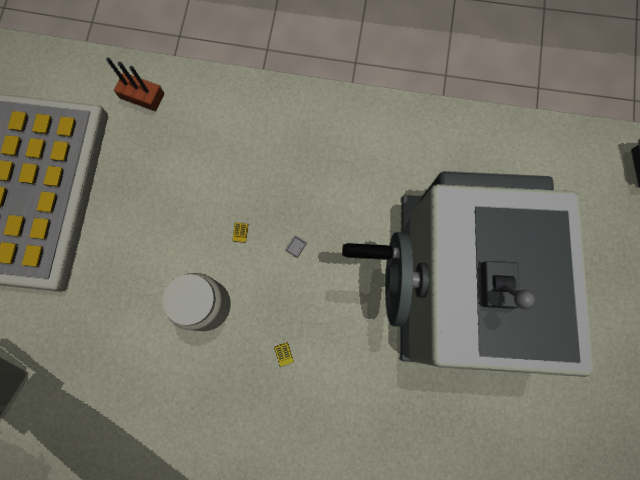

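The scene camera shows the handle as a black bar at about (243,209)–(286,217) and the lever knob at (167,121). The top camera shows the handle at (343,250)–(392,252), the knob at (525,299) and the housing top at about (432–590, 185–373). The machine's y axis points roughly along world +y.

```bash
cat > h.py <<'E'
import numpy as np, cv2
from plant import monitor, eyes
def ray(n,uv,P=None):
    P=P or eyes.camera_params(n)
    u=cv2.undistortPoints(np.array(uv,float).reshape(-1,1,2),P['K'],np.array([P['k1'],0,0,0.])).reshape(-1,2)
    d=np.c_[u,np.ones(len(u))]@P['R']; d/=np.linalg.norm(d,axis=1)[:,None]
    return -P['R'].T@P['t'],d
def onz(n,uv,z,P=None):
    c,d=ray(n,uv,P); return c+d*((z-c[2])/d[:,2])[:,None]
def proj(n,X,P=None):
    P=P or eyes.camera_params(n)
    return cv2.projectPoints(np.array(X,float).reshape(-1,1,3),cv2.Rodrigues(P['R'])[0],P['t'],P['K'],np.array([P['k1'],0,0,0.]))[0].reshape(-1,2)
def tri(a,b):
    (c1,d1),(c2,d2)=[(c,d[0]) for c,d in (a,b)]
    s=np.linalg.lstsq(np.c_[d1,-d2],c2-c1,rcond=None)[0]
    p,q=c1+s[0]*d1,c2+s[1]*d2; return (p+q)/2,np.linalg.norm(p-q)
def bar(im,box,thr=45):
    x0,y0,x1,y1=box; m=(im[y0:y1,x0:x1].max(2)<thr).astype(np.uint8)
    n,l,s,_=cv2.connectedComponentsWithStats(m); k=1+s[1:,4].argmax()
    return np.argwhere(l==k)[:,::-1]+[x0,y0]
E
python3 - <<'E'
from h import *
S=cv2.imread('pics/scene0.png');T=cv2.imread('pics/top0.png')
E={}
for n,im,b in(("scene",S,(225,190,300,235)),("top",T,(330,235,400,265))):
    p=bar(im,b); r=cv2.minAreaRect(p.astype(np.float32)); print(n,len(p),r,p.min(0),p.max(0))
    c=p.mean(0);v=np.linalg.svd(p-c,full_matrices=False)[2][0];s=(p-c)@v
    E[n]=(c,c+v*s.min(),c+v*s.max()); print(E[n])
# housing top: white mask -> contour fit in top view
g=T.min(2); 
m=(g>150).astype(np.uint8); m[:,:405]=0; m[:170]=0
n,l,s,_=cv2.connectedComponentsWithStats(m);k=1+s[1:,4].argmax();print(s[k])
p=np.argwhere(l==k)[:,::-1].astype(np.float32); print(cv2.boxPoints(cv2.minAreaRect(p)))
cv2.imwrite('pics/crop1.png',np.vstack([cv2.resize(T[160:390,380:610],None,fx=1.74,fy=1.74)[:300],cv2.resize(S[190:240,220:300],(400,250),interpolation=0)]))
# rect edges of p hull on z=0.2
w=onz("top",cv2.convexHull(p).reshape(-1,2),0.2)[:,:2].astype(np.float32);r=cv2.minAreaRect(w);print(r,cv2.boxPoints(r))
E
```

```text
scene 1061 ((258.0, 212.0), (44.0, 54.0), 90.0) [231 190] [285 234]
(array([252.91046183, 213.5862394 ]), array([228.76286256, 216.71082437]), array([284.29164668, 209.52566271]))
top 902 ((370.5, 249.5), (29.0, 57.0), 90.0) [342 235] [399 264]
(array([373.66629712, 250.86696231]), array([399.05223733, 250.9687247 ]), array([342.00905922, 250.74006071]))
[ 438  188   72  163 5434]
[[438. 350.]
 [438. 188.]
 [509. 188.]
 [509. 350.]]
((0.5466177463531494, -0.08345591276884079), (0.26396283507347107, 0.11651352792978287), 5.726089000701904) [[ 0.40948242 -0.038658  ]
 [ 0.42110735 -0.15459014]
 [ 0.6837531  -0.12825383]
 [ 0.67212814 -0.01232168]]
```

Run:
```python
from h import *
S=cv2.imread('pics/scene0.png');T=cv2.imread('pics/top0.png')
print(T[250,335:405].max(1)); print(T[238:264,365].max(1)); print(S[213,235:295].max(1)); print(S[200:228,265].max(1))
print(T[200,400:440].min(1),T[200,570:610].min(1),T[170:195,500].min(1),T[350:385,500].min(1))
```

```text
[138 138 140 140 142 146 143  55  10  11   8  10  10  13  10  12  13  14
  13  13  14  15  14  14  14  14  14  15  16  18  18  15  15  16  15  15
  16  14  14  16  14  13  13  14  13  13  13  11  13  13  11  13  14  11
  10  11   9  18  41  94 103 103  77  57  31  23  62  73  74  74]
[143 141 135 103 101  81  19   8   8  10  14  15  18  15  12  11   8   9
   7   9  41  91  91  90  89  89]
[ 46  48  51  51  49  43  30  19  18  12  12  15   8  13   9  15  15  14
  14  17  15  16  15  20  16  21  23  22  22  22  25  24  24  24  25  24
  26  24  24  22  22  23  24  22  22  22  24  28  39  60  87 111 132 144
 148 149 149 148 148 148]
[131 131 132 133 136 137 125  95  53  27  25  26  26  25  20  17  18  16
  15  17  38  78 113 134 143 148 150 149]
[ 88  47  29  45  66  71  66  50  43  41  44  42  42  44  43  43  44  42
  43  39  31  35  40  42  44  42  44  44  44  42  51  67  88 110 122 130
 138 146 153 152] [146 147 146 147 146 145 140 135 126 117 111 113 116 116 119 117 116 117
 116 124 125 120 120 119 118 118 120 121 120 118 119 119 117 115 116 118
 117 117 116 118] [116 120 125 111  70  54  59  59  61  62  61  63  64  64  63  65  67  92
 116 129 139 146 150 150 150] [ 76  75  76  76  76  75  75  93 144 148 147 148 147 148 148 145 135 129
 125 100  70 102 105 105 106 104 104 103 104 104 106 105 103 104 106]
```

View pics/crop1.png

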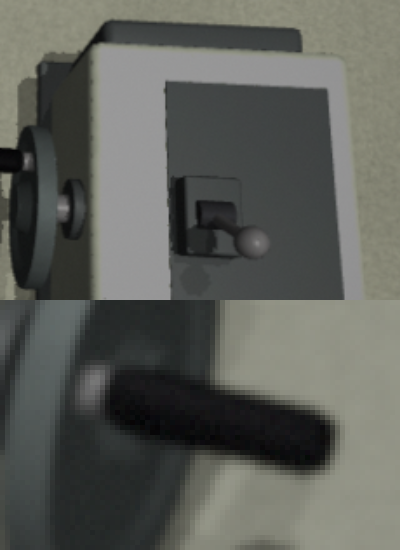

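The crop shows the handle as the darkest part, with a light collar at the wheel end. I'll retry with a tighter threshold.

Run:
```python
from h import *
S=cv2.imread('pics/scene0.png');T=cv2.imread('pics/top0.png')
E={}
for n,im,b,t in(("scene",S,(239,195,300,226),50),("top",T,(330,236,394,262),45)):
    p=bar(im,b,t); c=p.mean(0);v=np.linalg.svd(p-c,full_matrices=False)[2][0]; v*=np.sign(v[0]);s=(p-c)@v
    E[n]=(c+v*s.min(),c+v*s.max()); print(n,len(p),len(p)/np.ptp(s),E[n])
o,e1=tri(ray("scene",E["scene"][1]),ray("top",E["top"][0]))
i,e2=tri(ray("scene",E["scene"][0]),ray("top",E["top"][1]))
print("outer",o,e1,"inner",i,e2,"len",np.linalg.norm(o-i))
k,e=tri(ray("scene",[167,121]),ray("top",[525,299])); print("knob",k,e)
# panel edges on z=.2 (dark panel corners, eyeballed crop/1.74)
for a,b in(((476,207),(478,355)),((568,210),(579,361)),((476,207),(568,210))):
    w=onz("top",[a,b],.2)[:,:2];d=w[1]-w[0];print(w.round(4).tolist(),np.degrees(np.arctan2(d[1],d[0])))
# wheel rim silhouette in top
```

```text
scene 806 15.750732292301018 (array([235.90545024, 205.56654852]), array([285.0149647 , 219.94890201]))
top 751 14.684433225150352 (array([342.04970944, 250.38026053]), array([393.18309856, 251.35051431]))
outer [0.54146938 0.12952755 0.19363166] 0.0015686667038287705 inner [0.55262649 0.04511979 0.20357974] 0.007863512735306619 len 0.08572114298002512
knob [ 0.49313198 -0.1216684   0.29354168] 0.0018467933927311894
[[0.6484, -0.0775], [0.4116, -0.0993]] -174.73129212181163
[[0.6671, -0.2251], [0.4287, -0.2493]] -174.21479061232387
[[0.6484, -0.0775], [0.6671, -0.2251]] -82.79679183397273
```

```bash
cat >> h.py <<'E'
from scipy.spatial.transform import Rotation as Ro
def rows_to(pos,yaw):
    "row (shift,turn) from the measured pose to pos with tool down, tool y along world angle yaw"
    s=monitor.get_state();R=Ro.from_quat(s['tcp_rot'])
    y=np.array([np.cos(yaw),np.sin(yaw),0]);z=np.array([0,0,-1.]);G=Ro.from_matrix(np.c_[np.cross(y,z),y,z])
    return np.r_[R.inv().apply(np.array(pos)-s['eef_pos'])/.4,(R.inv()*G).as_rotvec()/np.pi].round(4)
E
python3 - <<'E'
from h import *
S=cv2.imread('pics/scene0.png');T=cv2.imread('pics/top0.png')
E={}
for n,im,b,t in(("scene",S,(242,195,300,226),32),("top",T,(330,236,394,262),45)):
    p=bar(im,b,t); l=cv2.fitLine(p.astype(np.float32),cv2.DIST_L2,0,.01,.01).ravel(); v=l[:2]*np.sign(l[0]);s=(p-l[2:])@v
    E[n]=(l[2:]+v*s.min(),l[2:]+v*s.max()); print(n,len(p),len(p)/np.ptp(s),E[n],p.min(0),p.max(0))
o,e1=tri(ray("scene",E["scene"][1]),ray("top",E["top"][0]))
i,e2=tri(ray("scene",E["scene"][0]),ray("top",E["top"][1]))
print("outer",o,e1,"inner",i,e2,"len",np.linalg.norm(o-i))
yaw=np.radians(6);X=np.array([np.cos(yaw),np.sin(yaw),0]);Y=np.array([-X[1],X[0],0])
k=np.array([ 0.49313198,-0.1216684,0]);O=k+.046*X+.215*Y
for q in(-.5,-.6,-.7,-.8):
    print(q,[proj(n,[O-.058*np.sin(q)*X+y*Y+[0,0,.15+.058*np.cos(q)] for y in(.03,-.05)]).round(1).tolist() for n in("scene","top")])
print(O, rows_to([.545,.10,.30],yaw))
E
```

```text
scene 509 11.410191402647948 (array([241.6383154 , 208.52248492]), array([285.03966767, 218.83301874])) [242 204] [285 222]
top 751 14.68443279473499 (array([342.04970794, 250.38025522]), array([393.18310006, 251.35050901])) [342 236] [393 261]
outer [0.54098514 0.12956131 0.19602557] 0.0016841142743111294 inner [0.55165339 0.04911075 0.19790055] 0.002581932469211303 len 0.08117647743478239
-0.5 [[[285.5, 217.0], [241.9, 206.5]], [[342.7, 249.7], [391.9, 252.5]]]
-0.6 [[[284.5, 220.3], [241.0, 209.7]], [[342.7, 247.1], [391.6, 249.9]]]
-0.7 [[[283.7, 223.6], [240.1, 213.0]], [[342.6, 244.8], [391.3, 247.6]]]
-0.8 [[[283.0, 227.0], [239.5, 216.3]], [[342.6, 242.8], [391.0, 245.6]]]
[0.51640637 0.09696212 0.        ] [-1.2401e+00 -1.0687e+00 -1.2550e-01 -6.0000e-04  3.0000e-04  3.7730e-01]
```

Point checks agree: the handle measures 81 mm long (80 given) and q is about -0.55. Moving over the handle.

```bash
python3 -m handwheel '[[-0.8,-0.69,-0.11,0,0,0.377,1],[-0.8,-0.69,-0.11,0,0,0.377,1],[-0.8,-0.69,-0.11,0,0,0.377,1],[-0.8,-0.69,-0.11,0,0,0.377,1],[-0.8,-0.69,-0.11,0,0,0.377,1],[-0.8,-0.69,-0.11,0,0,0.377,1],[-0.8,-0.69,-0.11,0,0,0.377,1],[-0.8,-0.69,-0.11,0,0,0.377,1],[-0.8,-0.69,-0.11,0,0,0.377,1]]'
python3 - <<'E'
from h import *
print(rows_to([.5444,.0998,.30],np.radians(6.5)))
E
```

```text
time: 1.23
eef_pos: [0.4176, 0.2948, 0.2938]
tcp_rot: [0.669, 0.743, -0.0, -0.0]
contact_force: [-0.6, -0.3, 0.0]
opening: 0.999
finger_force: 0.0
[-5.181e-01  2.638e-01 -1.580e-02 -4.000e-04 -1.000e-04 -2.500e-03]
```

```bash
python3 -m handwheel '[[-0.518,0.264,-0.016,0,0,-0.003,1],[-0.518,0.264,-0.016,0,0,-0.003,1],[-0.518,0.264,-0.016,0,0,-0.003,1],[-0.518,0.264,-0.016,0,0,-0.003,1],[-0.518,0.264,-0.016,0,0,-0.003,1],[-0.518,0.264,-0.016,0,0,-0.003,1]]'
python3 - <<'E'
from h import *
s=monitor.get_state();P=eyes.camera_params("wrist");im=eyes.read_camera("wrist")[:,:,::-1];cv2.imwrite('pics/w1.png',im)
print(s['eef_pos'],s['tcp_rot'])
Y=np.array([-np.sin(.113),np.cos(.113),0]);h=np.array([.5444,.0998,.1985])
print(proj("wrist",[h+.03*Y,h,h-.05*Y],P).round(1).tolist(), rows_to([.5444,.0998,.1985],.113))
E
```

```text
time: 1.98
eef_pos: [0.5443, 0.1013, 0.3001]
tcp_rot: [0.665, 0.747, -0.0, -0.001]
contact_force: [-0.5, 0.3, 0.3]
opening: 1.001
finger_force: 0.0
[0.54425289 0.10128299 0.30008288] [ 6.64607129e-01  7.47192559e-01 -2.65164455e-04 -7.57511183e-04]
[[318.3, 196.2], [318.1, 244.9], [317.8, 319.2]] [-4.500e-03  5.000e-04  2.544e-01 -3.000e-04 -2.000e-04  1.400e-03]
```

View pics/w1.png

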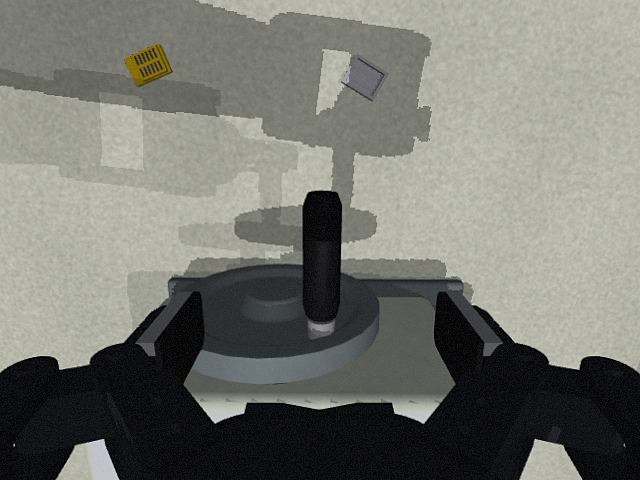

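The wrist view confirms it: the handle runs upright at column about 322, rows 191 to 320, centred between the fingers and aligned with them. Descending 8 mm outboard, then gripping.

```bash
python3 -m handwheel '[[0.016,0,0.12,0,0,0,1],[0.016,0,0.2,0,0,0,1],[0.016,0,0.254,0,0,0,1],[0.016,0,0.254,0,0,0,1],[0.016,0,0.254,0,0,0,-1],[0.016,0,0.254,0,0,0,-1],[0.016,0,0.254,0,0,0,-1],[0.016,0,0.254,0,0,0,-1],[0.016,0,0.254,0,0,0,-1],[0.016,0,0.254,0,0,0,-1]]' 40
python3 - <<'E'
from h import *
s=monitor.get_state();print({k:s[k] for k in('eef_pos','tcp_rot','contact_force','finger_force','opening')})
cv2.imwrite('pics/s2.png',eyes.read_camera("scene")[:,:,::-1]);t=eyes.read_camera("top")[:,:,::-1];cv2.imwrite('pics/t2.png',t)
E
```

```text
time: 3.28
eef_pos: [0.545, 0.1062, 0.2002]
tcp_rot: [0.665, 0.746, 0.001, 0.001]
contact_force: [0.6, 0.9, 2.9]
opening: 0.262
finger_force: 40.2
{'eef_pos': array([0.54503603, 0.1062236 , 0.20023224]), 'tcp_rot': array([0.66539857, 0.74648699, 0.00107848, 0.0008723 ]), 'contact_force': array([0.63036919, 0.85032032, 2.91395259]), 'finger_force': 40.2440071105957, 'opening': 0.26218992642051014}
```

Run:
```python
import numpy as np
q0=-.53
q=q0+.15*np.arange(1,13); print([[0,round(a,3),round(b,3),0,0,0,-1] for a,b in zip(-.145*(np.sin(q)-np.sin(q0)),-.145*(np.cos(q)-np.cos(q0)))],q[-1])
```

```text
[[0, np.float64(-0.02), np.float64(-0.01), 0, 0, 0, -1], [0, np.float64(-0.04), np.float64(-0.016), 0, 0, 0, -1], [0, np.float64(-0.062), np.float64(-0.019), 0, 0, 0, -1], [0, np.float64(-0.083), np.float64(-0.02), 0, 0, 0, -1], [0, np.float64(-0.105), np.float64(-0.016), 0, 0, 0, -1], [0, np.float64(-0.126), np.float64(-0.01), 0, 0, 0, -1], [0, np.float64(-0.145), np.float64(-0.001), 0, 0, 0, -1], [0, np.float64(-0.163), np.float64(0.011), 0, 0, 0, -1], [0, np.float64(-0.179), np.float64(0.026), 0, 0, 0, -1], [0, np.float64(-0.193), np.float64(0.043), 0, 0, 0, -1], [0, np.float64(-0.204), np.float64(0.062), 0, 0, 0, -1], [0, np.float64(-0.212), np.float64(0.082), 0, 0, 0, -1]] 1.2699999999999998
```

```bash
python3 -m handwheel '[[0,-0.02,-0.01,0,0,0,-1],[0,-0.04,-0.016,0,0,0,-1],[0,-0.062,-0.019,0,0,0,-1],[0,-0.083,-0.02,0,0,0,-1],[0,-0.105,-0.016,0,0,0,-1],[0,-0.126,-0.01,0,0,0,-1],[0,-0.145,-0.001,0,0,0,-1],[0,-0.163,0.011,0,0,0,-1],[0,-0.179,0.026,0,0,0,-1],[0,-0.193,0.043,0,0,0,-1],[0,-0.204,0.062,0,0,0,-1],[0,-0.212,0.082,0,0,0,-1]]'
python3 - <<'E'
import numpy as np
q0=1.27
q=q0+.17*np.arange(1,13); print([[0,float(round(a,3)),float(round(b,3)),0,0,0,-1] for a,b in zip(-.145*(np.sin(q)-np.sin(q0)),-.145*(np.cos(q)-np.cos(q0)))],q[-1])
from h import *
c=.5164,.0970
print(monitor.get_state()['eef_pos'],(monitor.get_state()['eef_pos'][:2]-c)@[np.cos(.113),np.sin(.113)],-.058*np.sin(q0),.15+.058*np.cos(q0))
E
```

```text
time: 4.88
eef_pos: [0.4535, 0.0962, 0.1635]
tcp_rot: [0.665, 0.747, -0.007, -0.006]
contact_force: [-9.2, -0.6, 3.2]
opening: 0.267
finger_force: 40.6
[[0, -0.005, 0.024, 0, 0, 0, -1], [0, -0.006, 0.049, 0, 0, 0, -1], [0, -0.003, 0.073, 0, 0, 0, -1], [0, 0.004, 0.097, 0, 0, 0, -1], [0, 0.015, 0.119, 0, 0, 0, -1], [0, 0.029, 0.138, 0, 0, 0, -1], [0, 0.047, 0.156, 0, 0, 0, -1], [0, 0.068, 0.169, 0, 0, 0, -1], [0, 0.09, 0.18, 0, 0, 0, -1], [0, 0.114, 0.186, 0, 0, 0, -1], [0, 0.138, 0.188, 0, 0, 0, -1], [0, 0.163, 0.186, 0, 0, 0, -1]] 3.31
[0.45354272 0.09620529 0.16353876] -0.06254600856478836 -0.055395849623912155 0.1671842906296685
```

```bash
cat > c.py <<'E'
import numpy as np,sys
from h import monitor
def now(): 
    p=monitor.get_state()['eef_pos']; return round((p[:2]-[.5164,.0970])@[np.cos(.113),np.sin(.113)],4),round(p[2],4)
def rows(q0,dq,n,cx,cz,x0,z0):
    q=q0+dq*np.arange(1,n+1); y=(cx-.058*np.sin(q)-x0)/.4; z=-(cz+.058*np.cos(q)-z0)/.4
    print([[0,float(round(a,3)),float(round(b,3)),0,0,0,-1] for a,b in zip(y,z)],'end q',q[-1],'cmd',x0+y[-1]*.4,z0-z[-1]*.4)
E
python3 -c "
from c import *
rows(1.41,.14,12,-.0055,.154,-.0554,.1665)"
```

```text
[[0, -0.02, 0.028, 0, 0, 0, -1], [0, -0.019, 0.048, 0, 0, 0, -1], [0, -0.015, 0.068, 0, 0, 0, -1], [0, -0.009, 0.088, 0, 0, 0, -1], [0, 0.0, 0.106, 0, 0, 0, -1], [0, 0.012, 0.122, 0, 0, 0, -1], [0, 0.026, 0.137, 0, 0, 0, -1], [0, 0.041, 0.15, 0, 0, 0, -1], [0, 0.059, 0.16, 0, 0, 0, -1], [0, 0.078, 0.168, 0, 0, 0, -1], [0, 0.097, 0.174, 0, 0, 0, -1], [0, 0.117, 0.176, 0, 0, 0, -1]] end q 3.09 cmd -0.00849104656711501 0.09607717513420681
```

```bash
python3 -m handwheel '[[0,-0.02,0.028,0,0,0,-1],[0,-0.019,0.048,0,0,0,-1],[0,-0.015,0.068,0,0,0,-1],[0,-0.009,0.088,0,0,0,-1],[0,0,0.106,0,0,0,-1],[0,0.012,0.122,0,0,0,-1]]'; python3 -c "
from c import *
print(now())"
```

```text
time: 5.62
eef_pos: [0.4653, 0.0974, 0.1176]
tcp_rot: [0.665, 0.746, 0.001, -0.0]
contact_force: [1.8, 5.3, 4.4]
opening: 0.267
finger_force: 40.7
(np.float64(-0.0507), np.float64(0.1176))
```

```bash
python3 -c "
from c import *
rows(2.25,.15,12,-.0055,.154,-.0506,.1177)"
```

```text
[[0, 0.015, 0.016, 0, 0, 0, -1], [0, 0.032, 0.03, 0, 0, 0, -1], [0, 0.051, 0.04, 0, 0, 0, -1], [0, 0.071, 0.048, 0, 0, 0, -1], [0, 0.092, 0.053, 0, 0, 0, -1], [0, 0.114, 0.054, 0, 0, 0, -1], [0, 0.136, 0.052, 0, 0, 0, -1], [0, 0.157, 0.047, 0, 0, 0, -1], [0, 0.177, 0.039, 0, 0, 0, -1], [0, 0.196, 0.028, 0, 0, 0, -1], [0, 0.212, 0.015, 0, 0, 0, -1], [0, 0.227, -0.002, 0, 0, 0, -1]] end q 4.05 cmd 0.04023446475671932 0.11832986216151667
```

```bash
python3 -m handwheel '[[0,0.015,0.016,0,0,0,-1],[0,0.032,0.03,0,0,0,-1],[0,0.051,0.04,0,0,0,-1],[0,0.071,0.048,0,0,0,-1],[0,0.092,0.053,0,0,0,-1],[0,0.114,0.054,0,0,0,-1],[0,0.136,0.052,0,0,0,-1],[0,0.157,0.047,0,0,0,-1],[0,0.177,0.039,0,0,0,-1],[0,0.196,0.028,0,0,0,-1],[0,0.212,0.015,0,0,0,-1],[0,0.227,-0.002,0,0,0,-1]]'; python3 -c "
from c import *
print(now())
rows(4.05,.15,12,-.0055,.154,.0402,.1183)"
```

```text
time: 7.12
eef_pos: [0.5546, 0.1073, 0.1171]
tcp_rot: [0.665, 0.747, -0.0, -0.0]
contact_force: [-1.5, 0.9, -2.6]
opening: 0.263
finger_force: 40.0
(np.float64(0.0391), np.float64(0.1171))
[[0, 0.012, -0.018, 0, 0, 0, -1], [0, 0.021, -0.038, 0, 0, 0, -1], [0, 0.027, -0.059, 0, 0, 0, -1], [0, 0.03, -0.08, 0, 0, 0, -1], [0, 0.03, -0.102, 0, 0, 0, -1], [0, 0.027, -0.123, 0, 0, 0, -1], [0, 0.02, -0.144, 0, 0, 0, -1], [0, 0.01, -0.164, 0, 0, 0, -1], [0, -0.002, -0.181, 0, 0, 0, -1], [0, -0.017, -0.197, 0, 0, 0, -1], [0, -0.034, -0.21, 0, 0, 0, -1], [0, -0.053, -0.221, 0, 0, 0, -1]] end q 5.85 cmd 0.018846313034711862 0.20664273018770796
```

Tracking matches the model, with forces under 5 N. Continuing.

```bash
python3 -m handwheel '[[0,0.012,-0.018,0,0,0,-1],[0,0.021,-0.038,0,0,0,-1],[0,0.027,-0.059,0,0,0,-1],[0,0.03,-0.08,0,0,0,-1],[0,0.03,-0.102,0,0,0,-1],[0,0.027,-0.123,0,0,0,-1],[0,0.02,-0.144,0,0,0,-1],[0,0.01,-0.164,0,0,0,-1],[0,-0.002,-0.181,0,0,0,-1],[0,-0.017,-0.197,0,0,0,-1],[0,-0.034,-0.21,0,0,0,-1],[0,-0.053,-0.221,0,0,0,-1]]'; python3 -c "
from c import *
print(now())
rows(5.85,.1083,4,-.0055,.154,.0188,.2067)"
```

```text
time: 8.62
eef_pos: [0.5332, 0.1049, 0.2072]
tcp_rot: [0.665, 0.747, 0.0, -0.0]
contact_force: [3.8, 1.3, 0.2]
opening: 0.265
finger_force: 40.3
(np.float64(0.0176), np.float64(0.2072))
[[0, -0.014, -0.006, 0, 0, 0, -1], [0, -0.03, -0.01, 0, 0, 0, -1], [0, -0.045, -0.012, 0, 0, 0, -1], [0, -0.061, -0.013, 0, 0, 0, -1]] end q 6.2832 cmd -0.005500852183583947 0.21199999999373953
```

```bash
python3 -m handwheel '[[0,-0.014,-0.006,0,0,0,-1],[0,-0.03,-0.01,0,0,0,-1],[0,-0.045,-0.012,0,0,0,-1],[0,-0.061,-0.013,0,0,0,-1],[0,-0.061,-0.013,0,0,0,-1],[0,-0.061,-0.013,0,0,0,-1],[0,-0.061,-0.013,0,0,0,-1],[0,-0.061,-0.013,0,0,0,0.2],[0,-0.061,-0.013,0,0,0,1],[0,-0.061,-0.013,0,0,0,1],[0,-0.061,-0.013,0,0,0,1],[0,-0.061,-0.013,0,0,0,1]]'; python3 -c "
from c import *
print(now())"
```

```text
time: 10.12
eef_pos: [0.5095, 0.1021, 0.2118]
tcp_rot: [0.665, 0.747, -0.0, 0.0]
contact_force: [-0.3, -0.2, 0.6]
opening: 0.999
finger_force: 0.0
(np.float64(-0.0062), np.float64(0.2118))
```

```bash
python3 -m handwheel '[[0,0,-0.1,0,0,0,1],[0,0,-0.2,0,0,0,1],[0,0,-0.25,0,0,0,1],[0,0,-0.25,0,0,0,1]]'
python3 - <<'E'
from h import *
P=eyes.camera_params("wrist");im=eyes.read_camera("wrist")[:,:,::-1];cv2.imwrite('pics/w2.png',im)
X=np.array([np.cos(.113),np.sin(.113),0]);Y=np.array([-X[1],X[0],0])
S=eyes.read_camera("scene")[:,:,::-1];T=eyes.read_camera("top")[:,:,::-1]
cv2.imwrite('pics/st2.png',np.hstack([cv2.resize(S[90:270,140:320],(400,400)),cv2.resize(T[160:390,330:610],(400,400))]))
O=np.array([.5164,.0970,0])-.0055*X
for n in("scene","top"): print(n,proj(n,[O+y*Y+[0,0,.208] for y in(.03,-.05)]).round(1).tolist())
print(proj("wrist",[O+y*Y+[0,0,.208] for y in(.03,-.05)],P).round(1).tolist())
E
```

```text
time: 10.62
eef_pos: [0.5102, 0.1022, 0.3134]
tcp_rot: [0.665, 0.747, 0.001, 0.001]
contact_force: [0.3, 0.1, -0.1]
opening: 1.0
finger_force: 0.0
scene [[292.0, 200.1], [248.8, 190.3]]
top [[342.1, 269.4], [392.4, 271.9]]
[[317.6, 202.0], [317.4, 322.2]]
```

View pics/st2.png

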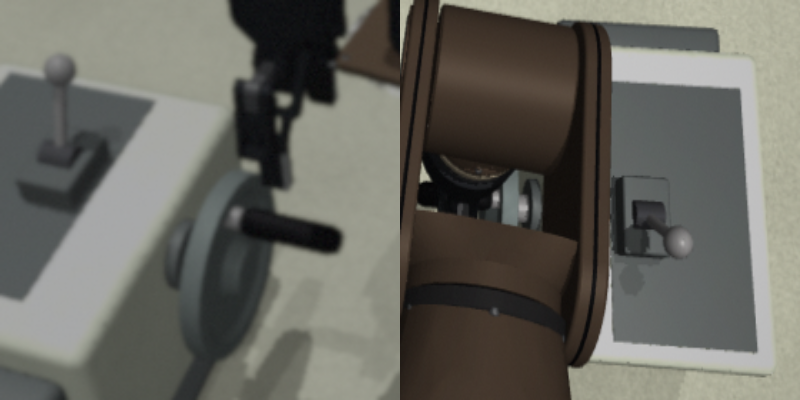

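View pics/w2.png

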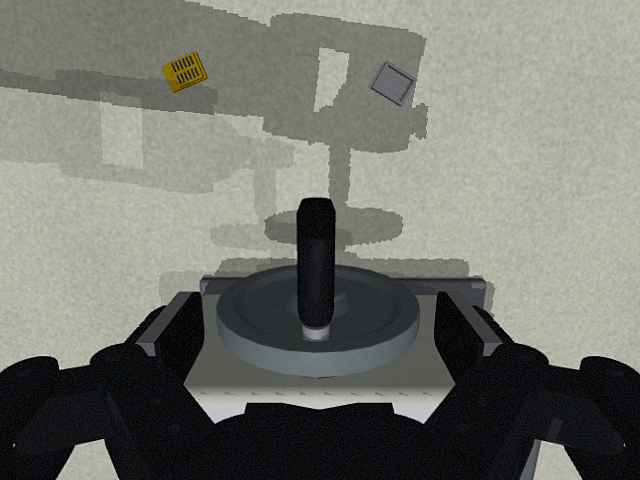

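Both views put the handle at the top: the handle is at column 316 and the wheel centre at 318, and the scene tip at (293,198) matches the prediction of (292,200). The lever still leans to its unlocked side, and its knob sits at machine (-0.042, -0.215), as it should. Next I'll shut the fingers and go behind the lever.

```bash
python3 -m handwheel '[[0,-0.1,-0.06,0,0,0,-1],[0,-0.238,-0.07,0,0,0,-1],[-0.15,-0.238,-0.07,0,0,0,-1],[-0.3,-0.238,-0.07,0,0,0,-1],[-0.45,-0.238,-0.07,0,0,0,-1],[-0.552,-0.238,-0.07,0,0,0,-1],[-0.552,-0.238,-0.03,0,0,0,-1],[-0.552,-0.238,0.03,0,0,0,-1],[-0.552,-0.238,0.074,0,0,0,-1],[-0.552,-0.238,0.074,0,0,0,-1],[-0.552,-0.238,0.074,0,0,0,-1]]'
python3 - <<'E'
from h import *
P=eyes.camera_params("wrist");W=eyes.read_camera("wrist")[:,:,::-1];S=eyes.read_camera("scene")[:,:,::-1]
cv2.imwrite('pics/l1.png',np.hstack([cv2.resize(S[60:240,100:280],(400,400)),cv2.resize(W,(400,400))]))
p=monitor.get_state()['eef_pos']-[.5109,.0964,0];print(p[:2]@[.9936,.1128],p[:2]@[-.1128,.9936],p[2])
E
```

```text
time: 12.15
eef_pos: [0.4406, -0.1277, 0.2828]
tcp_rot: [0.665, 0.747, 0.0, 0.0]
contact_force: [-0.4, 0.1, 1.2]
opening: 0.004
finger_force: 0.0
-0.09491931850865618 -0.2151449353943228 0.28346448858994616
```

View pics/l1.png

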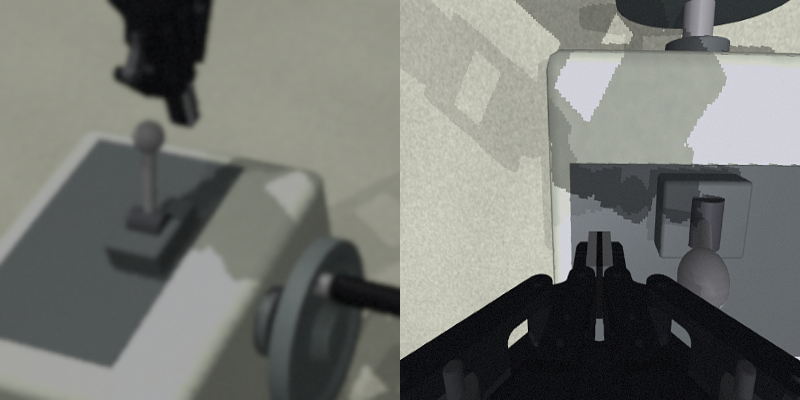

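The left view shows the shut fingers behind the knob (148,135), and the right view shows the knob (703,280) just to the +x side of the fingertips. Pushing towards +x.

```bash
python3 -m handwheel '[[0,0.04,0,0,0,0,-1],[0,0.065,0,0,0,0,-1],[0,0.085,0,0,0,0,-1],[0,0.105,0,0,0,0,-1],[0,0.125,0,0,0,0,-1],[0,0.145,0,0,0,0,-1],[0,0.16,0,0,0,0,-1],[0,0.175,0,0,0,0,-1],[0,0.19,0,0,0,0,-1],[0,0.205,0,0,0,0,-1],[0,0.215,0,0,0,0,-1],[0,0.215,0,0,0,0,-1]]'
python3 - <<'E'
from h import *
W=eyes.read_camera("wrist")[:,:,::-1];S=eyes.read_camera("scene")[:,:,::-1]
cv2.imwrite('pics/l2.png',np.hstack([cv2.resize(S[60:240,100:280],(400,400)),cv2.resize(W,(400,400))]))
p=monitor.get_state()['eef_pos']-[.5109,.0964,0];print(p[:2]@[.9936,.1128],p[:2]@[-.1128,.9936],p[2])
E
```

```text
time: 13.75
eef_pos: [0.5258, -0.118, 0.2815]
tcp_rot: [0.665, 0.747, -0.0, -0.001]
contact_force: [1.1, 0.5, 0.3]
opening: 0.0
finger_force: 0.3
-0.009779125910654468 -0.21464705325777667 0.28143186409926185
```

View pics/l2.png

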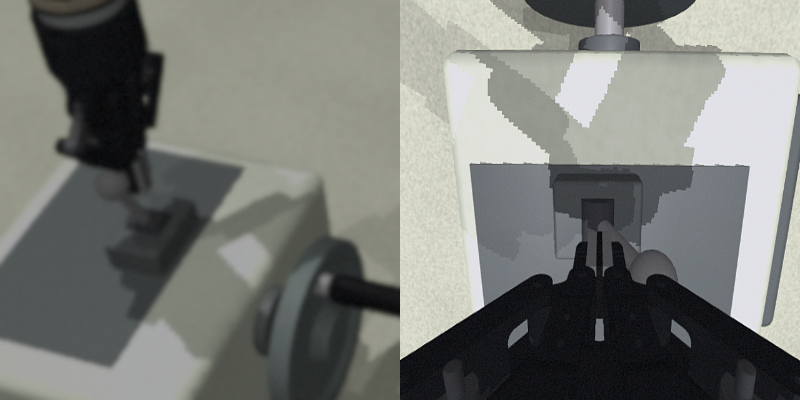

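The lever is past upright, with the knob at (655,268) to the right of the fingers. I'll keep pushing until it meets the stop.

```bash
python3 -m handwheel '[[0,0.008,0,0,0,0,-1],[0,0.016,0,0,0,0,-1],[0,0.022,0,0,0,0,-1],[0,0.028,0,0,0,0,-1],[0,0.028,0,0,0,0,-1],[0,0.028,0,0,0,0,-1]]'
python3 - <<'E'
from h import *
P=eyes.camera_params("wrist");W=eyes.read_camera("wrist")[:,:,::-1];cv2.imwrite('pics/l3.png',W)
O=np.array([.5109,.0964,0]);X=np.array([.9936,.1128,0]);Y=np.array([-.1128,.9936,0])
for q in(.7,.85,1.): a=q-.5;print(q,proj("wrist",O+X*(-.010+.075*np.sin(a))-.215*Y+[0,0,.224+.075*np.cos(a)],P).round())
E
```

```text
time: 14.6
eef_pos: [0.5333, -0.1172, 0.2816]
tcp_rot: [0.665, 0.747, -0.004, -0.005]
contact_force: [-12.9, -1.7, 3.5]
opening: 0.0
finger_force: 6.5
0.7 [[338. 351.]]
0.85 [[371. 346.]]
1.0 [[400. 339.]]
```

View pics/l3.png

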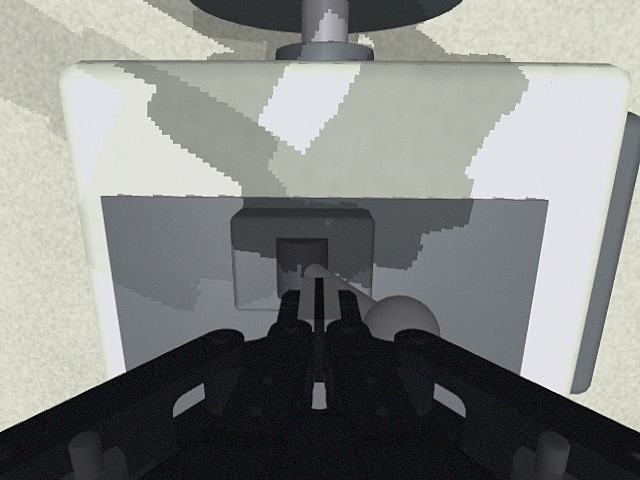

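The knob at (402,333) matches the locked prediction (400,339), and a 13 N reaction shows the lever is on its stop. Backing off.

```bash
python3 -m handwheel '[[0,-0.03,0,0,0,0,-1],[0,-0.06,0,0,0,0,-1],[0,-0.06,-0.08,0,0,0,-1],[0,-0.06,-0.2,0,0,0,-1],[0,-0.06,-0.2,0,0,0,-1],[0,-0.06,-0.2,0,0,0,-1]]'
python3 - <<'E'
from h import *
P=eyes.camera_params("wrist");W=eyes.read_camera("wrist")[:,:,::-1];S=eyes.read_camera("scene")[:,:,::-1]
cv2.imwrite('pics/l4.png',np.hstack([cv2.resize(S[60:240,140:320],(400,400)),cv2.resize(W,(400,400))]))
O=np.array([.5109,.0964,0]);X=np.array([.9936,.1128,0]);Y=np.array([-.1128,.9936,0])
for q in(.7,.85,1.): a=q-.5;print(q,proj("wrist",O+X*(-.010+.075*np.sin(a))-.215*Y+[0,0,.224+.075*np.cos(a)],P).round()*[400/640,400/480]+[400,0])
E
```

```text
time: 15.4
eef_pos: [0.5128, -0.1197, 0.3622]
tcp_rot: [0.665, 0.747, 0.0, 0.0]
contact_force: [-0.6, 0.8, 0.1]
opening: 0.003
finger_force: 0.0
0.7 [[631.875      219.16666667]]
0.85 [[644.375      218.33333333]]
1.0 [[655.         215.83333333]]
```

View pics/l4.png

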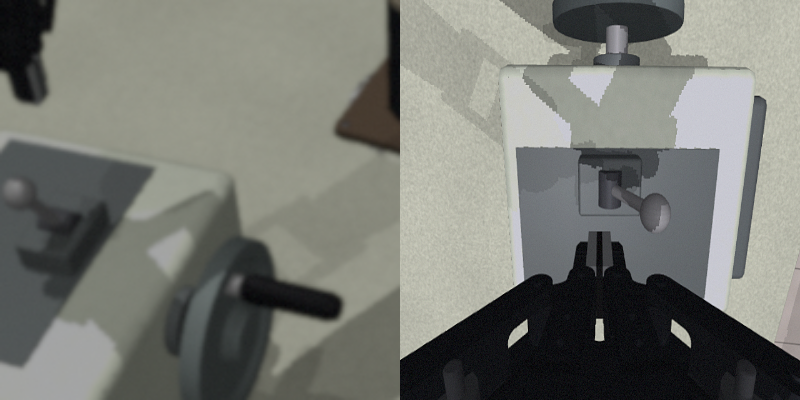

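The knob at (655,213) fits lever = 1.0, the handle is still at the top, and the robot is clear of everything. Handing in.

```bash
python3 -c "
from plant import ctrl
print(ctrl.sign_off())"
```

```text
the job is handed in; nothing more can be done
None
```

I handed the job in: by the camera images, the wheel was turned clockwise to the top plus one full turn, with the handle left at the top. The lever was then swung to its locked end and released, and the tub, cassettes and mould were never approached.

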